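# Slide an embossing plate home onto its two locating pins

## Robot

A 6-joint arm with a two-finger parallel gripper is mounted at the origin on the work surface. World frame = base frame: x ahead of the robot, y to its left, z up, the work surface at z = 0. Lengths are in m, angles in rad, forces in N, time in s.
With the tool pointing down it reaches from about 0.3 to 0.85 m from the base axis. Payload 4.2 kg.
Tool frame: the origin (TCP) lies between the finger pads; the fingertips stand 8 mm ahead of it and the grasp point (between the pads) lies 11 mm behind it; z points along the fingers, y is the line along which they close (so a half turn about z gives the same grasp; the last joint's range is limited). The gripper opens to 91 mm and grips with 3 to 60 N. Pads are 32 mm wide; open, the fingers measure 118 mm over their backs; the gripper's body (76 mm by 178 mm) begins 60 mm behind the grasp point.
Start: joints at [1.135, 0.32, 1.565, -0, 1.257, -0.02], TCP at [0.232, 0.526, 0.222] pointing down, gripper open.
Joint ranges: [-3.11, 3.11], [-0.84, 2.01], [0.21, 2.61], [-1.34, 4.49], [0.05, 2.63], [-2.56, 2.56]. Speed limits (rad/s): [2.57, 2.57, 3.14, 3.14, 3.14, 3.14].

## Interface

Orientations are given as [roll, pitch, yaw] about the fixed x, y, z axes, in that order (R = Rz(yaw) Ry(pitch) Rx(roll)).
In Python, from station import * gives the robot as it stands. The module is installed in compiled form; this text tells all that it offers.
- The arm moves only by the tool arm_command, never from a script. Its argument "motion" is a list that holds one entry, the list of rows, each a list of 5 numbers: the closure, from 0 (fully open) to 1 (shut), then the shift along the world's x, y, z scaled (see below), then the turn about the world's z scaled (see below). In form: [[[grip, x, y, z, spin], ...]]. A call has 1 to 5 rows; each row is the pose to reach, as a shift and turn from the pose commanded when the call began; what a row does not reach only later rows make up. The controller multiplies each number of a shift by 0.1 m and each number of a turn by pi/4 rad. A row lasts 1/12 s, in which the tool goes at most 41.7 mm and 7.16 degrees, less where a joint would pass 70% of its speed; a pose out of reach is approached as far as the arm can. A call with a number of a shift or a turn outside -1 to 1 is refused whole. A call with a gripper value outside its range is refused whole. The fingers move at their own pace and stop on an object; "squeeze" is the grip in N (left out, the last holds). Time passes only in rows, so rows that repeat a pose let the fingers close. It gives the time, the measured TCP pose, the force, the opening and the grip force at its end, in the units of the state.
- get_state(): the state, without advancing time (a new reading comes with each control period).
- read_camera(name): name is "scene" or "top"; returns the picture (480x640x3 uint8, blue, green, red); there is no depth.
- camera_params(name): a dict with "K" (3x3 intrinsics, pixels), "T" (4x4, takes a point from camera to world coordinates). Camera axes: x right, y down, z forward; pixel columns grow to the right and rows downward; lengths in m; the calibration is good to about 2 mm. A picture is of the moment at which its call begins. camera_params takes no time and is no camera call.
- job_done(): hands the job in; it is judged then, once.
The state is a dict: "time": time; "q": joint angles; "joint_vel": joint speeds; "tau": joint torques, N m; "ee_pos": TCP position; "tcp_rot": TCP orientation; "ft_force": force on the tool from outside, world axes, zero at the start; "moment": the same for the moment, N m; "width": finger opening in m; "grasp_force": force on a finger pad.
Only numpy, scipy, OpenCV 4.12 (cv2) and the standard library are available. Lean on these libraries where they do the work, as an engineer would, in place of code of your own. Each camera call takes 0.05 s, during which the arm holds its last target. There are 200 camera calls.

## Task

On the leatherworker's bench an embossing plate (aluminium, with a brass bar along one edge) lies askew on the raised grey ledge of the blue press bed. Push it with your fingertips across the ledge towards the two pins, nudging it straight, until both its holes drop over the pins and it lies flat and fully down on the bed, brass bar next to the ledge; slide it only, never lift or tip it, and then take your fingers away. Leave the brass weight, the amber jar, the awl and the wooden burnisher where they are.

Things in the scene. Friction and masses are not known exactly. Their poses are not given: they have to be found in the camera images.
- bed: The fixed press bed, 300 mm long (its x) and 200 mm wide (its y), no side walls. Origin: on the bench under the midpoint between the two pins, where the plate's middle belongs. Its x axis points the way the plate must be pushed; z up. The blue floor, top 12 mm above the bench, reaches from x = -68.5 to +81.5 mm; two pins stand on it at x = 0, y = +40 and -40 mm.
- ledge (a point): Middle of the ledge's step edge, on its top: x = -68.5 mm, y = 0 in the bed frame, 27 mm above the bench. From here the raised grey ledge reaches 150 mm back, to x = -218.5 mm, over the bed's full width. When the plate is home a gap of 3.5 mm is left between its rear edge and the ledge.
- die_plate: Loose aluminium plate, 130 mm (its x) by 120 mm (its y), 8 mm thick, about 0.4 kg, brass rosette on top. Origin: centre of the underside; centre of mass near x = -13 mm. It starts flat on the ledge, x roughly along the bed's x, short of the pins. Pushed on it stays level, carried by ledge and pin tips, then drops 15 mm when both holes meet the pins. Home: origin 12 mm above the bench.
- bar (a point): Centre of the plate's rear face, plate x = -65 mm, y = 0, 14 mm above the underside. The brass bar (12 mm in x, 110 mm in y, standing 20 mm above the plate's top) is flush with the rear edge, so this upright face to push on is 28 mm high; when the plate is home it still stands 13 mm higher than the ledge (bar top 40 mm above the bench).
- hole_a (a point): Centre of the plate's hole at plate y = +40 mm, x = 0, at the underside; a through hole of 12 mm diameter. Belongs over pin_a.
- hole_b (a point): Centre of the plate's hole at plate y = -40 mm, x = 0, at the underside; a through hole of 12 mm diameter. Belongs over pin_b.
- pin_a (a point): Tip of the steel pin at bed y = +40 mm, 26 mm above the bench (14 mm above the floor, 1 mm lower than the ledge). The pin is 10 mm thick in a red disc; its top 5 mm taper to a flat 4.4 mm wide, so a hole within about 3 mm slips on by itself.
- pin_b (a point): Tip of the other, identical pin, at bed y = -40 mm, 26 mm above the bench.
- weight: Bystander: brass hand weight, base 72 mm across, upright grip, 122 mm tall in all, standing. Origin: centre of its underside.
- jar: Bystander: amber jar with black cap, 56 mm across, 70 mm tall, standing. Origin: centre of its underside.
- awl: Bystander: awl with yellow handle, about 150 mm long, lying on the bench. Origin: the underside of its middle.
- burnisher: Bystander: dark wooden edge burnisher, 110 x 35 x 18 mm, lying flat. Origin: centre of its underside.
Mind the look-alikes: they are no part of the job. There is more than one size of the die_plate; the one meant has the size given above.

How it is judged:
At the end, for the whole second after the job is handed in: Each hole is over its own pin (centres within 3 mm), the plate lies level (within 0.03 rad) and fully down (underside within 2.5 mm of the bed floor), and it is at rest (horizontal distance between hole_a and pin_a below 0.003 m and horizontal distance between hole_b and pin_b below 0.003 m and height (world z) of die_plate below 0.0145 m and angle between die_plate's own z axis and vertical below 0.03 rad and linear speed of die_plate below 0.01 m/s and angular speed of die_plate below 0.1 rad/s); the robot touches nothing.
It fails at once if the plate is lifted (its middle more than 8 mm above the height at which it slides on the ledge) (height (world z) of die_plate above 0.035 m).
It fails at once if the plate is tipped by more than 0.25 rad (angle between die_plate's own z axis and vertical above 0.25 rad).
It fails at once if the weight, jar, awl or burnisher is moved by more than 20 mm (distance of any of weight, jar, awl, burnisher from where it was at the start of the episode above 0.02 m).
It also fails if it takes over 72 s, if anything falls off the work surface, if the arm or the gripper's body presses on something with over 40 N, if the wrist force passes 120 N, or if a joint passes its speed limit or range.

## Working session

There is one attempt and no reset: what is moved stays moved. The work goes in short steps, Python scripts to look and compute and a tool call to move; the robot and the scene stay as the last step left them, time stands still between calls to the robot, and variables do not carry over. Pictures are saved under pics/ and viewed, at most 10 in all, crops included, and the job is handed in when it is done.

Besides the shell and the picture viewer there is one more tool, called as name(argument=value, ...) on one line, values as JSON. arm_command: Moves the arm, as the interface text tells. Shifts and turns lie within -1 to 1; 1 stands for 0.1 m of shift or pi/4 rad of turn. Its arguments: {"type":"object","properties":{"motion":{"type":"array"},"squeeze":{"type":"number"}},"required":["motion"]}

```bash
mkdir -p pics; python3 - <<'E'
from station import *
import cv2
s=get_state(); print({k:s[k] for k in('time','ee_pos','tcp_rot','width')})
for n in('scene','top'):
    cv2.imwrite(f'pics/{n}0.png',read_camera(n)); p=camera_params(n); print(n,p['K'],p['T'])
E
```

```text
{'time': 0.0, 'ee_pos': array([0.23205355, 0.52556989, 0.22114351]), 'tcp_rot': array([-3.13989647e+00, -5.20940456e-05,  2.72578796e+00]), 'width': 0.09131007966994695}
scene [[510.04063571   0.         322.31605748]
 [  0.         510.04063571 230.61375809]
 [  0.           0.           1.        ]] [[ 0.20936077  0.80214816 -0.55921946  1.06242421]
 [ 0.97782549 -0.17468907  0.11550346 -0.15030586]
 [-0.00503863 -0.57100093 -0.82093395  0.77001115]
 [ 0.          0.          0.          1.        ]]
top [[596.83350528   0.         320.27115722]
 [  0.         596.83350528 243.38128459]
 [  0.           0.           1.        ]] [[-1.85862485e-02 -9.96708926e-01  7.89041760e-02  4.78953786e-01]
 [-9.99825516e-01  1.86756784e-02  3.95540180e-04 -6.70326480e-02]
 [-1.86782744e-03 -7.88830568e-02 -9.96882127e-01  1.04370698e+00]
 [ 0.00000000e+00  0.00000000e+00  0.00000000e+00  1.00000000e+00]]
```

View pics/top0.png

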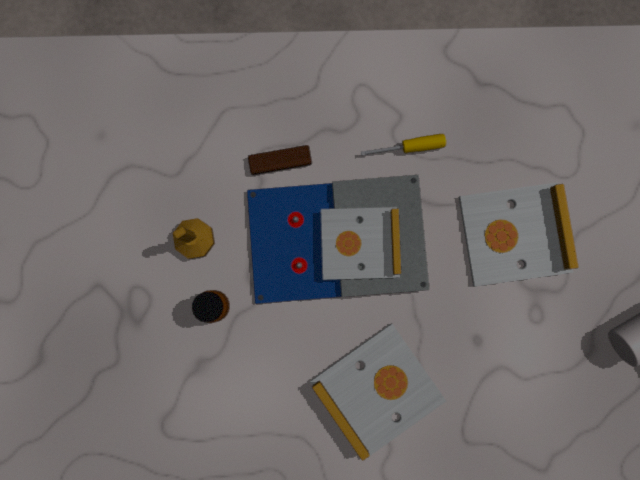

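View pics/scene0.png

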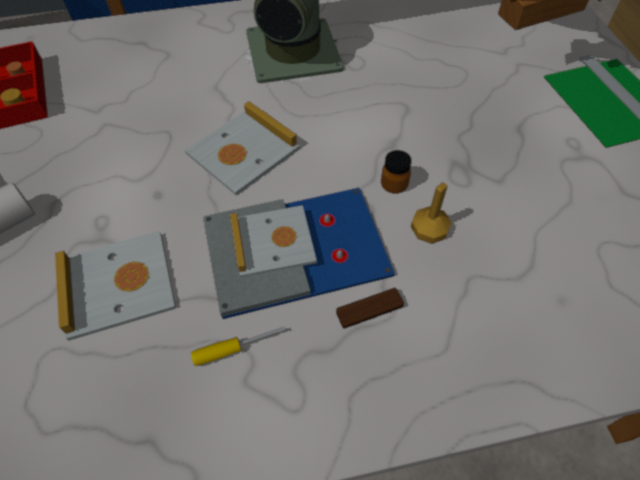

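The top view shows the target plate on the ledge (holes near (360,219) and (361,267), bar at column 396) and the red discs at (296,219) and (300,265). The push goes left in the image, which is world +y. The other two plates are larger or off the bed, so they are decoys.

```bash
cat > h.py <<'E'
from station import *
import cv2, numpy as np
def ray(n,uv,z):
    p=camera_params(n);T=p['T'];d=T[:3,:3]@np.linalg.inv(p['K'])@[uv[0],uv[1],1.];c=T[:3,3]
    return (c+d*(z-c[2])/d[2])[:2]
def proj(n,P):
    p=camera_params(n);T=p['T'];c=p['K']@(T[:3,:3].T@(np.array(P)-T[:3,3]));return c[:2]/c[2]
def blobs(m,a):
    cs,_=cv2.findContours(m.astype(np.uint8),cv2.RETR_EXTERNAL,cv2.CHAIN_APPROX_NONE);return [c for c in cs if cv2.contourArea(c)>a]
def bed(n,im):
    h=cv2.cvtColor(im,cv2.COLOR_BGR2HSV)
    red=((h[...,0]<6)|(h[...,0]>174))&(h[...,1]>180)&(h[...,2]>110)
    pr=proj(n,[.47,0,.012])
    out=[]
    for c in blobs(red,40):
        e=cv2.fitEllipse(cv2.convexHull(c))
        if np.hypot(*(np.array(e[0])-pr))<130: out.append(ray(n,e[0],.013))
    return out
def plate(n,im,show=None):
    """white top-face quad and holes, top z given by caller"""
    h=cv2.cvtColor(im,cv2.COLOR_BGR2HSV)
    return h
E
python3 - <<'E'
from h import *
for n in('top','scene'):
    im=cv2.imread(f'pics/{n}0.png'); b=bed(n,im); print(n,'pins',b, [proj(n,[*x,.012]) for x in b])
    h=cv2.cvtColor(im,cv2.COLOR_BGR2HSV)
    pts={'top':[(335,225),(385,270),(360,219),(361,267),(396,240),(348,243),(410,200),(300,190)],'scene':[(260,225),(295,260),(268,221),(237,240)]}[n]
    for p in pts: print(p,h[p[1],p[0]])
im=cv2.imread('pics/top0.png')
cv2.imwrite('pics/c0.png',cv2.resize(im[165:315,235:435],None,fx=4,fy=4,interpolation=cv2.INTER_CUBIC))
E
```

```text
top pins [array([ 0.52357329, -0.02893503]), array([ 0.60326922, -0.02388681])] [array([298.87750975, 265.13915837]), array([295.25442527, 219.40236902])]
(335, 225) [100   6 118]
(385, 270) [120   7  77]
(360, 219) [60 20 51]
(361, 267) [75  7 70]
(396, 240) [ 20 200 116]
(348, 243) [ 11 180 119]
(410, 200) [75  7 78]
(300, 190) [108 211  82]
scene pins [array([ 0.60454368, -0.02601706]), array([ 0.52526425, -0.03080777])] [array([339.16519835, 255.65341001]), array([326.78614762, 220.30270208])]
(260, 225) [ 85  11 135]
(295, 260) [ 90  12 132]
(268, 221) [84 18 71]
(237, 240) [ 21 185 127]
```

View pics/c0.png

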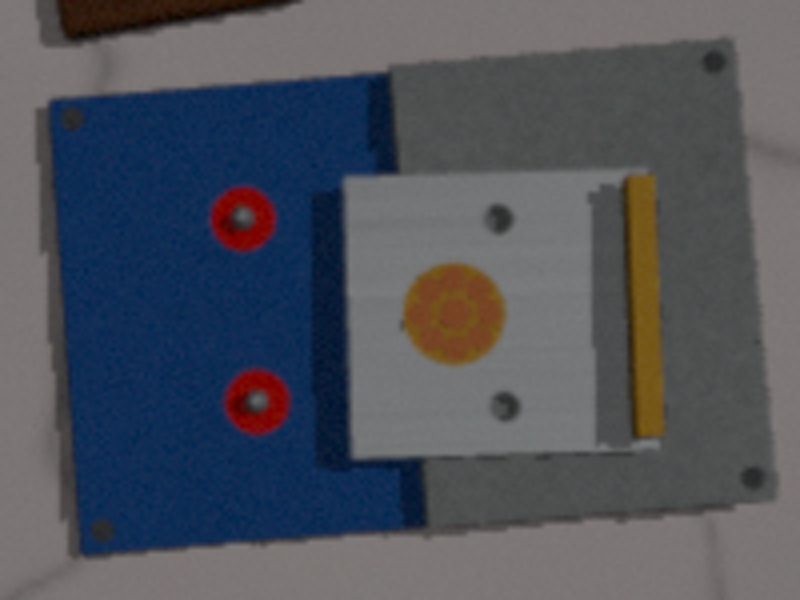

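The crop shows the holes at about (498,218) and (505,406), the pin tips at (243,216) and (257,402), and the front edge running from (345,177) to (352,460). The plate is about 2° askew.

```bash
cat >> h.py <<'E'
def bedframe(a,b):
    o=(a+b)/2;y=(a-b)/np.linalg.norm(a-b);return o,np.array([y[1],-y[0]]),y
def holes(n,im,guess,z=.035,r=9):
    """dark blob centroid near each guessed pixel"""
    g=cv2.cvtColor(im,cv2.COLOR_BGR2GRAY).astype(float);out=[]
    for u,v in guess:
        u0,v0=int(round(u))-r//2-1,int(round(v))-r//2-1;w=g[v0:v0+r+2,u0:u0+r+2]
        k=np.clip(np.median(w)-12-w,0,None);yy,xx=np.mgrid[:k.shape[0],:k.shape[1]]
        out.append(((k*xx).sum()/k.sum()+u0,(k*yy).sum()/k.sum()+v0))
    return out
E
python3 - <<'E'
from h import *
for n,hg,tips in(('top',[(361.2,266.4),(359.4,219.4)],[(299.1,265.3),(295.6,218.8)]),('scene',[(268,221),(276,258)],None)):
    im=cv2.imread(f'pics/{n}0.png'); b=sorted(bed(n,im),key=lambda p:p[0])
    o,ex,ey=bedframe(b[0],b[1]); print(n,'bed',o,'yaw',np.degrees(np.arctan2(ex[1],ex[0])))
    L=lambda p:np.round(1000*np.array([(p-o)@ex,(p-o)@ey]),1)
    hp=holes(n,im,hg); print('holes px',hp)
    H=[ray(n,p,.035) for p in hp]; print('holes bed mm',[L(p) for p in H],np.linalg.norm(H[0]-H[1]))
    if tips: print('tips',[L(ray(n,p,.026)) for p in tips])
    if n=='top':
        f=lambda u,v:(235+(u-1.5)/4,165+(v-1.5)/4)
        print('front corners',[L(ray(n,f(*p),.035)) for p in((352,460),(345,177))])
        print('bar top rear',[L(ray(n,f(*p),.055)) for p in((664,436),(655,175))],'front',[L(ray(n,f(*p),.055)) for p in((634,438),(625,178))])
        print('bed corners floor',[L(ray(n,f(*p),.012)) for p in((82,553),(50,102))],'ledge rear',[L(ray(n,f(*p),.027)) for p in((776,497),(734,40))])
        for w,c in(('ledge mid',[-.0685,0]),('rear',[-.2185,0])): print(w,o+c[0]*ex)
E
```

```text
top bed [ 0.56342126 -0.02641092] yaw 93.62447500602777
holes px [(np.float64(361.23874256584537), np.float64(265.96176720475785)), (np.float64(359.517094017094), np.float64(219.18233618233617))]
holes bed mm [array([-105.7,   51. ]), array([-109.7,  -28.5])] 0.0796043597594157
tips [array([-0.8, 40.9]), array([ -1.2, -39.2])]
front corners [array([-38.8,  68.6]), array([-45.7, -51.5])]
bar top rear [array([-168.2,   69.7]), array([-174.5,  -39. ])] front [array([-155.7,   69.5]), array([-161.9,  -38.8])]
bed corners floor [array([80.2, 98.5]), array([ 79.8, -98.1])] ledge rear [array([-216.9,   98.8]), array([-217.7,  -98.2])]
ledge mid [ 0.56775161 -0.0947739 ]
rear [ 0.57723413 -0.24447388]
scene bed [ 0.56490396 -0.02841241] yaw 93.45807361212293
holes px [(np.float64(267.75648949320146), np.float64(220.64524103831891)), (np.float64(275.2213029989659), np.float64(257.9896587383661))]
holes bed mm [array([-106. ,   51.5]), array([-110.1,  -28.5])] 0.08006476075455167
```

The two cameras agree: the plate is at bed (-108, +11) mm, about 3° off. I'll straighten and shift it from the side first with both open fingertips, then push from the rear. First I'll travel over at height.

arm_command(motion=[[[0,0.1,-0.32,0,0.03],[0,0.22,-0.64,0,0.06],[0,0.325,-0.96,0,0.087],[0,0.325,-0.96,0,0.087]]])

```text
time: 0.43
ee_pos: [0.2652, 0.4248, 0.2215]
tcp_rot: [-3.137, 0.001, 2.792]
ft_force: [-0.6, -1.0, 0.7]
width: 0.091
grasp_force: 0.0
```

arm_command(motion=[[[0,0.1,-0.32,0,0.03],[0,0.22,-0.64,0,0.06],[0,0.325,-0.96,0,0.087]]])

```text
time: 0.68
ee_pos: [0.2974, 0.3332, 0.2217]
tcp_rot: [-3.141, -0.0, 2.865]
ft_force: [0.8, 0.1, -0.1]
width: 0.0912
grasp_force: 0.0
```

arm_command(motion=[[[0,0.1,-0.32,0,0.03],[0,0.22,-0.64,0,0.06],[0,0.325,-0.96,0,0.087]]])

```text
time: 0.93
ee_pos: [0.33, 0.2369, 0.2219]
tcp_rot: [3.141, 0.0, 2.932]
ft_force: [-0.1, 0.2, 0.1]
width: 0.0911
grasp_force: 0.0
```

arm_command(motion=[[[0,0.1,-0.32,0,0.03],[0,0.22,-0.64,0,0.06],[0,0.325,-0.96,0,0.087]]])

```text
time: 1.18
ee_pos: [0.3627, 0.1408, 0.222]
tcp_rot: [3.141, 0.0, 3.0]
ft_force: [1.1, -0.6, -0.9]
width: 0.0911
grasp_force: 0.0
```

arm_command(motion=[[[0,0.1,-0.32,0,0.03],[0,0.22,-0.64,0,0.06],[0,0.325,-0.96,0,0.087]]])

```text
time: 1.43
ee_pos: [0.3953, 0.0447, 0.222]
tcp_rot: [3.141, 0.0, 3.068]
ft_force: [1.2, -0.1, 0.7]
width: 0.0909
grasp_force: 0.0
```

arm_command(motion=[[[0,0.1,-0.32,0,0.03],[0,0.22,-0.64,0,0.06],[0,0.325,-0.96,0,0.087]]])

```text
time: 1.68
ee_pos: [0.4278, -0.0514, 0.2219]
tcp_rot: [3.141, 0.0, 3.136]
ft_force: [0.6, 0.5, -0.2]
width: 0.0912
grasp_force: 0.0
```

arm_command(motion=[[[0,0.1,-0.32,0,0.03],[0,0.22,-0.64,0,0.06],[0,0.325,-0.96,0,0.087],[0,0.325,-0.96,0,0.087]]])

```text
time: 2.02
ee_pos: [0.462, -0.1507, 0.2216]
tcp_rot: [-3.139, 0.001, -3.083]
ft_force: [0.6, 0.5, -0.3]
width: 0.091
grasp_force: 0.0
```

arm_command(motion=[[[0,0,0,-0.3,0],[0,0,0,-0.6,0],[0,0,0,-0.9,0.004],[0,0,0,-0.9,0.004]]])

```text
time: 2.35
ee_pos: [0.4558, -0.144, 0.127]
tcp_rot: [3.136, -0.011, -3.076]
ft_force: [-1.4, 0.5, -0.7]
width: 0.0912
grasp_force: 0.0
```

arm_command(motion=[[[0,0,0,-0.3,0],[0,0,0,-0.6,0],[0,0,0,-0.8,0],[0,0,0,-0.92,0],[0,0,0,-0.92,0]]])

```text
time: 2.77
ee_pos: [0.459, -0.1451, 0.0388]
tcp_rot: [3.14, -0.004, -3.076]
ft_force: [-0.4, 0.8, 0.3]
width: 0.0911
grasp_force: 0.0
```

```bash
python3 - <<'E'
from h import *
s=get_state(); print(s['ee_pos'],s['tcp_rot'],s['ft_force'])
a=read_camera('scene'); t=read_camera('top')
f=lambda i,x,y:cv2.resize(i[y:y+150,x:x+200],None,fx=2,fy=2,interpolation=cv2.INTER_CUBIC)
cv2.imwrite('pics/c1.png',np.hstack([f(a,190,160),f(t,235,195)]))
E
```

```text
[ 0.45895079 -0.14511117  0.03883729] [ 3.13980121 -0.00361807 -3.07585583] [-0.35153684  0.754967    0.29233387]
```

View pics/c1.png

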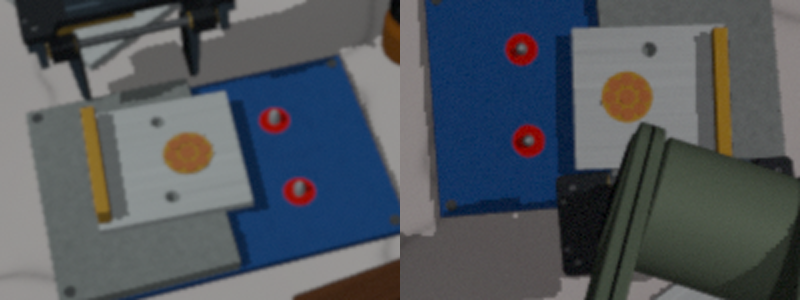

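The fingertips stand clear beside the plate's near side, one by the bar and one by the step, both clear of the pins. Now the side push.

arm_command(motion=[[[0,0.05,0,0,0],[0,0.1,0,0,0],[0,0.14,0.01,0,0],[0,0.17,0.01,0,0],[0,0.2,0.01,0,0]]])

```text
time: 3.28
ee_pos: [0.4799, -0.145, 0.0404]
tcp_rot: [-3.142, -0.001, -3.076]
ft_force: [-2.6, -1.3, 1.9]
width: 0.0914
grasp_force: 1.6
```

arm_command(motion=[[[0,0.03,0,0,0],[0,0.06,0,0,0],[0,0.09,0.01,0,0],[0,0.12,0.01,0,0],[0,0.14,0.01,0,0]]])

```text
time: 3.7
ee_pos: [0.4935, -0.1437, 0.0398]
tcp_rot: [3.141, -0.001, -3.076]
ft_force: [-3.1, 0.1, 2.4]
width: 0.0912
grasp_force: 1.7
```

```bash
python3 - <<'E'
from h import *
s=get_state(); print(s['ee_pos'],s['tcp_rot'],s['ft_force'])
a=read_camera('scene'); t=read_camera('top')
cv2.imwrite('pics/s2.png',a);cv2.imwrite('pics/t2.png',t)
f=lambda i,x,y:cv2.resize(i[y:y+150,x:x+200],None,fx=2,fy=2,interpolation=cv2.INTER_CUBIC)
cv2.imwrite('pics/c2.png',np.hstack([f(a,190,160),f(t,235,165)]))
E
```

```text
[ 0.4935372  -0.14371414  0.03983066] [ 3.14087689e+00 -1.15521695e-03 -3.07578211e+00] [-3.08163474  0.05332865  2.40074787]
```

View pics/c2.png

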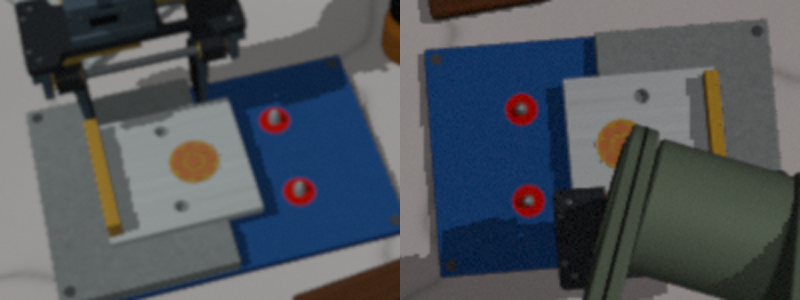

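The plate has shifted and is lined up with the fingers. In the scene view the holes are now near (270,226) and (281,263).

```bash
python3 - <<'E'
from h import *
n='scene'; im=cv2.imread('pics/s2.png'); b=sorted(bed(n,im),key=lambda p:p[0]); o,ex,ey=bedframe(b[0],b[1])
hp=holes(n,im,[(270.5,226),(281,263)]); H=[ray(n,p,.035) for p in hp]
print(o,ex,hp,[(1000*np.array([(p-o)@ex,(p-o)@ey])).round(1) for p in H],np.linalg.norm(H[0]-H[1]))
n='top';im=cv2.imread('pics/t2.png');p=ray(n,holes(n,im,[(355.8,213.2)])[0],.035)
b=sorted(bed(n,im),key=lambda p:p[0]);print(b); o,ex,ey=bedframe(b[0],b[1]);print((p-o)@ex,(p-o)@ey)
E
```

```text
[ 0.56465789 -0.028312  ] [-0.05793117  0.99832058] [(np.float64(269.5254041570439), np.float64(225.27482678983833)), (np.float64(279.8529130850048), np.float64(262.61700095510986))] [array([-105.3,   40.2]), array([-104.6,  -40. ])] 0.08024754563637472
[array([ 0.52377441, -0.02876482]), array([ 0.60336184, -0.02393793])]
-0.10438921536671128 -0.0407546463106547
```

Plate lateral offset is about 0 and the angle is under 0.5°. Next I retract, lift, turn 90° and go behind the bar.

arm_command(motion=[[[0,-0.15,0,0,0],[0,-0.3,0,0.0,0],[0,-0.3,0,0.3,0],[0,-0.3,0,0.7,0],[0,-0.3,0,0.85,0]]])

```text
time: 4.22
ee_pos: [0.4668, -0.1448, 0.1291]
tcp_rot: [-3.139, 0.009, -3.076]
ft_force: [0.7, 0.3, 1.0]
width: 0.0913
grasp_force: 0.0
```

arm_command(motion=[[[0.2,0,-0.3,0,-0.15],[0.2,0.1,-0.6,0,-0.31],[0.2,0.3,-0.85,0,-0.46],[0.2,0.4,-0.85,0,-0.62],[0.2,0.5,-0.85,0,-0.77]]])

```text
time: 4.63
ee_pos: [0.5157, -0.2307, 0.1251]
tcp_rot: [3.141, 0.003, 2.594]
ft_force: [0.9, -0.2, -0.0]
width: 0.0729
grasp_force: 0.0
```

arm_command(motion=[[[0.2,0.15,0,0,-0.15],[0.2,0.3,0,0,-0.31],[0.2,0.45,0,0,-0.46],[0.2,0.55,0,0,-0.62],[0.2,0.63,0,0,-0.77]]])

```text
time: 5.05
ee_pos: [0.5789, -0.2291, 0.1249]
tcp_rot: [3.139, 0.002, 1.992]
ft_force: [0.4, -0.3, 0.4]
width: 0.0727
grasp_force: 0.0
```

arm_command(motion=[[[0.2,0,0,0,-0.15],[0.2,0,0,0,-0.3],[0.2,0,0,0,-0.45],[0.2,0,0,0,-0.46],[0.2,0,0,0,-0.46]]])

```text
time: 5.47
ee_pos: [0.5774, -0.229, 0.1249]
tcp_rot: [3.14, 0.0, 1.639]
ft_force: [-0.6, 0.1, -1.3]
width: 0.0731
grasp_force: 0.0
```

```bash
python3 - <<'E'
from h import *
s=get_state(); print(s['time'],s['ee_pos'],s['tcp_rot'],s['ft_force'],s['width'],s['q'])
n='top';im=read_camera(n);cv2.imwrite('pics/t3.png',im)
b=sorted(bed(n,im),key=lambda p:p[0]); o,ex,ey=bedframe(b[0],b[1])
e=lambda P:proj(n,[*(o+P[0]*ex+P[1]*ey),.035])
hp=holes(n,im,[e((-.105,.04)),e((-.105,-.04))]);H=[ray(n,p,.035) for p in hp]
print(o,ex,hp,[(1000*np.array([(p-o)@ex,(p-o)@ey])).round(1) for p in H],np.linalg.norm(H[0]-H[1]))
f=lambda i,x,y:cv2.resize(i[y:y+150,x:x+200],None,fx=4,fy=4,interpolation=cv2.INTER_CUBIC)
cv2.imwrite('pics/c3.png',f(im,270,165))
E
```

```text
5.4667 [ 0.57742197 -0.22897555  0.12494177] [3.14015938e+00 2.58599681e-04 1.63913686e+00] [-0.57988332  0.12408174 -1.31467944] 0.07306590465218347 [-3.96258503e-01  4.62152845e-01  1.59563513e+00  4.65422655e-04
  1.08240751e+00 -4.64817308e-01]Traceback (most recent call last):
  File "<stdin>", line 4, in <module>
IndexError: list index out of range
```

arm_command(motion=[[[0.2,0,0,-0.3,-0.008],[0.2,0,0,-0.6,-0.008],[0.2,0,0,-0.8,-0.008],[0.2,0,0,-0.86,-0.008],[0.2,0,0,-0.86,-0.008]]])

```text
time: 5.93
ee_pos: [0.576, -0.2286, 0.0377]
tcp_rot: [-3.139, -0.001, 1.632]
ft_force: [-0.8, -0.2, 0.4]
width: 0.0728
grasp_force: 0.0
```

```bash
cat >> h.py <<'E'
def look(name,cx,cy=0.,z=.035):
    s=get_state(); print(round(s['time'],2),s['ee_pos'].round(4),s['tcp_rot'].round(3),s['ft_force'].round(1))
    a=read_camera('scene');t=read_camera('top');cv2.imwrite(f'pics/s{name}.png',a);cv2.imwrite(f'pics/t{name}.png',t)
    f=lambda i,x,y:cv2.resize(i[y:y+150,x:x+200],None,fx=2,fy=2,interpolation=cv2.INTER_CUBIC)
    cv2.imwrite(f'pics/c{name}.png',np.hstack([f(a,190,160),f(t,235,165)]))
    for n,im in(('scene',a),('top',t)):
        b=sorted(bed(n,im),key=lambda p:p[0])
        o,ex,ey=(bedframe(b[0],b[1]) if len(b)==2 and abs(np.linalg.norm(b[0]-b[1])-.08)<.0012 else
          ((np.array([.5647,-.0283]),np.array([-.0595,.9982]),np.array([-.9982,-.0595])) if n=='scene' else (np.array([.5635,-.0264]),np.array([-.062,.998]),np.array([-.998,-.062]))))
        e=lambda P:proj(n,[*(o+P[0]*ex+P[1]*ey),z])
        hp=holes(n,im,[e((cx,cy+.04)),e((cx,cy-.04))]);H=[ray(n,p,z) for p in hp]
        print(n,len(b),[(1000*np.array([(p-o)@ex,(p-o)@ey])).round(1) for p in H],'sep',np.linalg.norm(H[0]-H[1]).round(4))
E
python3 -c "
from h import *
look('4',-.105)"
```

```text
5.93 [ 0.576  -0.2286  0.0377] [-3.139e+00 -1.000e-03  1.632e+00] [-0.8 -0.2  0.4]
scene 1 [array([-104.6,   37.6]), array([-103.7,  -42.1])] sep 0.0797
top 1 [array([-103.8,   39.2]), array([-103.3,  -40.6])] sep 0.0798
```

View pics/c4.png

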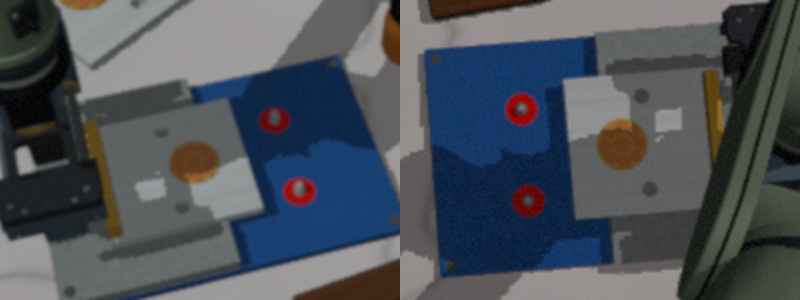

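Both fingertips stand behind the bar, and the plate is straight. Push along the bed's x.

arm_command(motion=[[[0.2,0,0.08,0,0],[0.2,-0.01,0.15,0,0],[0.2,-0.01,0.2,0,0],[0.2,-0.015,0.25,0,0],[0.2,-0.02,0.3,0,0]]])

```text
time: 6.45
ee_pos: [0.5757, -0.1992, 0.0401]
tcp_rot: [3.139, 0.002, 1.631]
ft_force: [-0.3, -5.2, 3.1]
width: 0.0728
grasp_force: 1.8
```

arm_command(motion=[[[0.2,0,0.06,0,0],[0.2,-0.01,0.12,0,0],[0.2,-0.01,0.18,0,0],[0.2,-0.015,0.24,0,0],[0.2,-0.02,0.3,0,0]]])

```text
time: 6.87
ee_pos: [0.5727, -0.1684, 0.039]
tcp_rot: [3.141, 0.0, 1.63]
ft_force: [-0.2, -3.4, 2.1]
width: 0.0731
grasp_force: 1.8
```

arm_command(motion=[[[0.2,0,0.06,0,0],[0.2,-0.01,0.12,0,0],[0.2,-0.01,0.18,0,0],[0.2,-0.015,0.24,0,0],[0.2,-0.02,0.28,0,0]]])

```text
time: 7.28
ee_pos: [0.5706, -0.14, 0.0389]
tcp_rot: [-3.141, -0.0, 1.63]
ft_force: [0.8, -4.1, 1.4]
width: 0.073
grasp_force: 1.5
```

```bash
sed -i 's/h\[...,2\]>110/h[...,2]>50/' h.py; python3 -c "
from h import *
look('5',-.031)"
```

```text
7.28 [ 0.5706 -0.14    0.0389] [-3.141 -0.     1.63 ] [ 0.8 -4.1  1.4]
scene 0 [array([-31.3,  38. ]), array([-31.3, -41.6])] sep 0.0797
top 0 [array([-29. ,  40.3]), array([-29.5, -39. ])] sep 0.0793
```

View pics/c5.png

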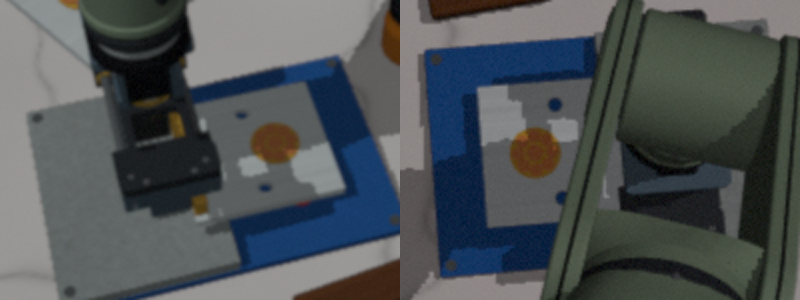

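The plate is at about x = -30, straight, with lateral offset within about 1 mm, and the holes now show blue floor through them. I'll continue and slow down near the pins.

arm_command(motion=[[[0.2,0,0.05,0,0],[0.2,-0.01,0.1,0,0],[0.2,-0.01,0.15,0,0],[0.2,-0.015,0.2,0,0],[0.2,-0.015,0.24,0,0]]])

```text
time: 7.8
ee_pos: [0.5688, -0.1162, 0.0387]
tcp_rot: [-3.141, -0.0, 1.63]
ft_force: [-0.7, -2.3, -0.2]
width: 0.0729
grasp_force: 0.8
```

arm_command(motion=[[[0.2,0,0.015,0,0],[0.2,0,0.03,0,0],[0.2,0,0.04,0,0],[0.2,0,0.05,0,0],[0.2,0,0.05,0,0]]])

```text
time: 8.22
ee_pos: [0.5693, -0.1117, 0.0391]
tcp_rot: [3.141, -0.0, 1.63]
ft_force: [-0.1, -1.2, 0.1]
width: 0.0731
grasp_force: 0.0
```

```bash
python3 -c "
from h import *
look('6',-.001)"
```

```text
8.22 [ 0.5693 -0.1117  0.0391] [ 3.141 -0.     1.63 ] [-0.1 -1.2  0.1]
scene 0 [array([-3.2, 46.3]), array([ -1.6, -49. ])] sep 0.0954
top 0 [array([-2.9, 41.1]), array([  0.7, -37.9])] sep 0.0792
```

View pics/c6.png

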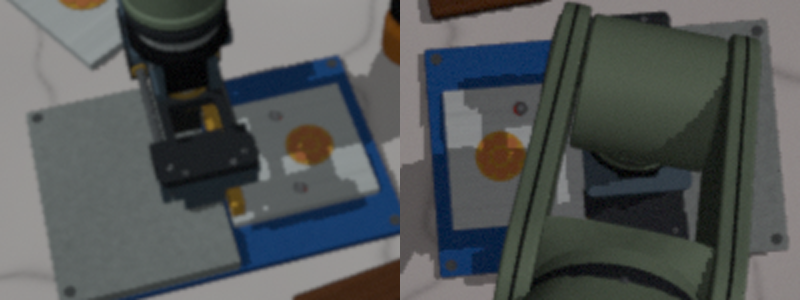

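The pins show inside both holes and the contact force is gone, so it has probably dropped. I'll draw back, lift away and check.

arm_command(motion=[[[0.2,0,-0.15,0,0],[0.2,0.02,-0.4,0,0],[0.2,0.02,-0.6,0.2,0],[0.2,0.02,-0.8,0.5,0],[0.2,0.02,-0.9,0.9,0]]])

```text
time: 8.73
ee_pos: [0.5694, -0.2035, 0.1274]
tcp_rot: [-3.136, -0.002, 1.629]
ft_force: [1.4, -0.4, -0.6]
width: 0.073
grasp_force: 0.0
```

arm_command(motion=[[[0.2,-0.3,-0.3,0.2,0],[0.2,-0.6,-0.6,0.2,0],[0.2,-0.9,-0.9,0.2,0],[0.2,-0.9,-0.9,0.2,0],[0.2,-0.9,-0.9,0.2,0]]])

```text
time: 9.15
ee_pos: [0.4796, -0.2936, 0.1493]
tcp_rot: [3.141, 0.0, 1.626]
ft_force: [0.6, 0.7, -0.1]
width: 0.0729
grasp_force: 0.0
```

```bash
python3 -c "
from h import *
look('7',0,0,.020)"
```

```text
9.15 [ 0.4796 -0.2936  0.1493] [3.141 0.    1.626] [ 0.6  0.7 -0.1]
scene 0 [array([ 1.6, 38.8]), array([  1.7, -41.2])] sep 0.08
top 0 [array([ 1.6, 40.1]), array([  1.3, -39.7])] sep 0.0797
```

View pics/c7.png

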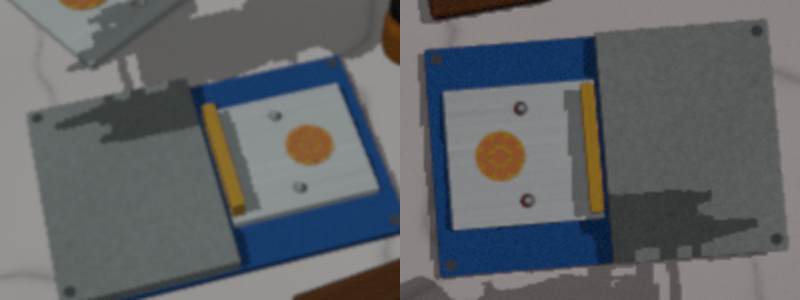

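The plate sits on the blue floor with pins visible in both holes and the bar next to the ledge. As a height check, I'll triangulate the front corners, at scene (340,84) and (379,190), top (443,92) and (454,229).

```bash
python3 -c "
from h import *
P=[]
for n in('scene','top'):
    p=camera_params(n);P.append(p['K']@np.linalg.inv(p['T'])[:3])
ox=lambda u,v,x,y:(x+(u-.5)/2,y+(v-.5)/2)
a=np.array([ox(379,190,190,160),ox(340,84,190,160)]).T;b=np.array([ox(43,92,235,165),ox(54,229,235,165)]).T
X=cv2.triangulatePoints(P[0],P[1],a,b);X=X[:3]/X[3];print(X.T.round(4),np.linalg.norm(X[:,0]-X[:,1]))
for c in((.0,.0),):
  o=np.array([.5642,-.0274]);ex=np.array([-.0619,.9981]);ey=np.array([-.9981,-.0619])
  for z in(.02,.034):
    for n in('scene','top'): print(z,n,[proj(n,[*(o+.065*ex+s*ey),z]).round(1) for s in(-.06,.06)])
print(a.T,b.T)
"
```

```text
[[0.6192 0.043  0.0146]
 [0.5005 0.0361 0.0179]] 0.11898242549609013
0.02 scene [array([379. , 253.6]), array([357.7, 201.2])]
0.02 top [array([257.3, 209.9]), array([262.3, 279.2])]
0.034 scene [array([379.7, 249.3]), array([358.1, 196.5])]
0.034 top [array([256.4, 208.8]), array([261.5, 279.1])]
[[379.25 254.75]
 [359.75 201.75]] [[256.25 210.75]
 [261.75 279.25]]
```

```bash
python3 -c "
from station import *
print(job_done())"
```

```text
the job is handed in; nothing more can be done
None
```

The plate lies flat on the bed with both holes over their pins and the brass bar next to the ledge, by camera check. The fingers are clear, no other object was touched, and the job is handed in after about 9 s of robot time (no verdict returned).

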